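# Put the microscope accessories back in their fitted tray

## Robot

A 7-joint arm with a two-finger parallel gripper is mounted at the origin on the work surface. World frame = base frame: x ahead of the robot, y to its left, z up, the work surface at z = 0. Lengths are in m, angles in rad, forces in N, time in s.
With the tool pointing down it reaches from about 0.4 to 0.875 m from the base axis. Payload 19.3 kg.
Tool frame: the origin (TCP) lies midway between the tips of the shut fingers; the grasp point (between the pads) lies 19 mm behind it; z points along the fingers, y is the line along which they close (so a half turn about z gives the same grasp; the last joint's range is limited). The gripper opens to 85 mm and grips with 20 to 120 N. Pads are 22 mm wide; open, the fingers measure 114 mm over their backs; the gripper's body (76 mm by 85 mm) begins 54 mm behind the grasp point. The pads swing forward as they close: fully open they stand 13 mm farther back than shut.
Start: joints at [-0.07, 0.521, -0.036, 1.599, 0.021, 1.021, -0.113], TCP at [0.625, -0, 0.231] pointing down, gripper open.
Joint ranges: [-2.91, 2.91], [-0.3, 2.13], [-1.5, 1.42], [0.17, 2.43], [-1.26, 4.41], [0.16, 1.93], [-2.52, 2.52]. Speed limits (rad/s): [1.89, 1.89, 2.39, 2.39, 3.01, 3.01, 3.01].

## Interface

Orientations are given as [roll, pitch, yaw] about the fixed x, y, z axes, in that order (R = Rz(yaw) Ry(pitch) Rx(roll)).
In Python, from rig import get_obs, capture, job_done, regions_of gives the robot as it stands.
- The arm moves only by the tool send_rows, never from a script. Its argument "plan" is a list of rows, each a list of 3 entries, a list of its own where there are three numbers: the shift along the tool's x, y, z in m, then the turn about the tool's z in degrees, then the opening, from 0 (shut) to 1 (fully open). A call has 1 to 10 rows; each row is the pose to reach, as a shift and turn from the pose commanded when the call began, along the tool's axes at that moment; what a row does not reach only later rows make up. A row lasts 1/8 s, in which the tool goes at most 62.5 mm and 10.7 degrees, less where a joint would pass 70% of its speed; a pose out of reach is approached as far as the arm can. A call with a gripper value outside its range is refused whole. The fingers move at their own pace and stop on an object; "grip_force" is the grip in N (left out, the last holds). Time passes only in rows, so rows that repeat a pose let the fingers close. It gives the time, the measured TCP pose, the force, the opening and the grip force at its end, in the units of the state.
- get_obs(): the state, without advancing time (a new reading comes with each control period).
- capture(name): name is "scene" or "side" or "wrist"; returns a dict with "pixels" (480x640x3 uint8, red, green, blue), "K" (3x3 intrinsics, pixels), "position" and "attitude" of the camera in the world. Camera axes: x right, y down, z forward; pixel columns grow to the right and rows downward; lengths in m; the calibration is good to about 2 mm. A picture is of the moment at which its call begins. There is no depth.
- job_done(): hands the job in; it is judged then, once.
Trained networks look in the newest picture that a camera, given by its name, has taken for a name from the list of things; names that differ only in an ending like _2 or _b are one class to them, and where a whole thing is asked for, a point or a joint stands for the part that bears it (a point fixed in the world has none). Each returns a list of dicts, best first, with "conf" (0 to 1); they miss things now and then, are a little off and sometimes report something else, mostly with a low value. They report only what shows in the picture. A call takes as long as a camera call. They do not tell look-alikes from the thing itself.
- regions_of(target, camera): "region" (480x640 bool, what is visible of it) and "box" ([centre column, centre row, width, height] in pixels, round what is visible of it).
The state is a dict: "time_s": time; "q": joint angles; "dq": joint speeds; "effort": joint torques, N m; "tcp_pos": TCP position; "eef_rot": TCP orientation; "contact_force": force on the tool from outside, world axes, zero at the start; "torque": the same for the moment, N m; "gripper_width": finger opening in m; "finger_force": force on a finger pad.
Only numpy, scipy, OpenCV 4.12 (cv2) and the standard library are available. Lean on these libraries where they do the work, as an engineer would, in place of code of your own. Each camera call takes 0.05 s, during which the arm holds its last target. There are 200 camera calls.

## Task

The microscope session is over: put the four loose accessories - objective, camera coupler, filter cube and analyser slider - back in the foam-lined tray, each in the cut-out of its own shape and size, upright and fully down on the cut-out's floor. Set them down gently, do not drop them in, and leave the oil bottle and the Petri dish standing where they are among them.

Things in the scene. Friction and masses are not known exactly. Their poses are not given: they have to be found in the camera images.
- objective (a point): Microscope objective standing nose up on the bench: chrome barrel with a black knurled band, diameter 30 mm from 6 to 36 mm above its underside, below that a 25 mm diameter thread, above it a taper to a 14 mm nose; 50 mm tall in all, about 0.11 kg. The point is its centre, 25 mm above its underside; z is its upright axis. Its lowest 8 mm go into the foam, so hold it above those.
- coupler (a point): Camera coupler tube standing on the bench: silver-grey round part, diameter 50 mm up to 34 mm above its underside, then a 32 mm threaded neck, 48 mm tall in all, about 0.16 kg. The point is its centre, 24 mm above its underside; z is its upright axis. Its lowest 8 mm go into the foam.
- cube (a point): Fluorescence filter cube: dark grey block 50 mm (its x) by 32 mm (its y) by 44 mm tall with a round window in the top and one in an end, about 0.12 kg, standing upright. The point is its centre, 22 mm above its underside; z is up. Its lowest 8 mm go into the foam.
- slider (a point): Analyser slider lying flat: plain aluminium bar 70 mm (its x) by 24 mm (its y) by 20 mm tall with a round window on top and a black ribbed grip at one end, about 0.09 kg. The point is its centre, 10 mm above its underside; z is up. Its lowest 8 mm go into the foam, so hold it by the upper 12 mm, across its 24 mm width.
- nest_objective (a point): Grey foam module, 106 mm square, in one corner of a 2 x 2 block in a low aluminium tray (224 mm square, rim 24 mm high). Its cut-out, 8 mm deep, dark floor: the smaller round one, 46 mm across. The point is the centre of the cut-out's floor, 13 mm above the bench. The objective belongs here.
- nest_coupler (a point): Grey foam module, 106 mm square, in one corner of a 2 x 2 block in a low aluminium tray (224 mm square, rim 24 mm high). Its cut-out, 8 mm deep, dark floor: the larger round one, 66 mm across. The point is the centre of the cut-out's floor, 13 mm above the bench. The camera coupler belongs here.
- nest_cube (a point): Grey foam module, 106 mm square, in one corner of a 2 x 2 block in a low aluminium tray (224 mm square, rim 24 mm high). Its cut-out, 8 mm deep, dark floor: the short rectangle, 66 mm (along this frame's x) by 48 mm (along its y). The point is the centre of the cut-out's floor, 13 mm above the bench. The filter cube belongs here, its long side along the long side of the cut-out.
- nest_slider (a point): Grey foam module, 106 mm square, in one corner of a 2 x 2 block in a low aluminium tray (224 mm square, rim 24 mm high). Its cut-out, 8 mm deep, dark floor: the long narrow rectangle, 86 mm (along this frame's x) by 40 mm (along its y). The point is the centre of the cut-out's floor, 13 mm above the bench. The analyser slider belongs here, lengthwise.
- oil (a point): Small immersion-oil bottle of amber glass with a black cap, closed, 28 mm diameter, 62 mm tall, loose and light, standing among the accessories. The point is its centre, 31 mm above its underside. Not to be moved. The six loose things on the bench stand at least 80 mm apart, centre to centre.
- petri (a point): Closed Petri dish, clear, 62 mm diameter, 16 mm tall, loose, lying among the accessories. The point is its centre, 8 mm above its underside. Not to be moved.
Mind the look-alikes: they are no part of the job. What is shaped like the part that bears objective but blue or red is not meant.

How it is judged:
By the outcome, as a careful person would: the job done as asked, in the order asked, and still so for the second after the job is handed in, with the robot touching nothing.
It also fails if it takes over 115 s, if anything falls off the work surface, if the arm or the gripper's body presses on something with over 40 N, if the wrist force passes 120 N, or if a joint passes its speed limit or range.

## Working session

There is one attempt and no reset: what is moved stays moved. The work goes in short steps, Python scripts to look and compute and a tool call to move; the robot and the scene stay as the last step left them, time stands still between calls to the robot, and variables do not carry over. Pictures are saved under pics/ and viewed, at most 14 in all, crops included, and the job is handed in when it is done.

Besides the shell and the picture viewer there is one more tool, called after "Request:" as a command line: name --argument value ..., lists and objects as JSON in quotes. send_rows: Moves the arm, as the interface text tells. Its arguments: {"type":"object","properties":{"plan":{"type":"array"},"grip_force":{"type":"number"}},"required":["plan"]}

```bash
mkdir -p pics; ls
python3 - <<'E'
from rig import *
import cv2
for n in ["scene","side"]:
    c=capture(n); cv2.imwrite(f"pics/{n}0.png",c["pixels"][:,:,::-1]); print(n,c["K"],c["position"],c["attitude"])
o=get_obs(); print(o)
E
```

```text
pics
scene [[549.83149749   0.         316.47014195]
 [  0.         549.83149749 230.96518503]
 [  0.           0.           1.        ]] [0.81236124 0.5621863  0.78870906] [-2.44605699e+00  1.98966373e-03  2.60491513e+00]
side [[591.04360688   0.         317.18569839]
 [  0.         591.04360688 242.89200362]
 [  0.           0.           1.        ]] [ 0.12164166 -0.83302927  0.63768402] [-2.11761858e+00  1.49898834e-04 -4.04955425e-01]
{'time_s': 0.1, 'q': array([-0.0701909 ,  0.52198617, -0.0363258 ,  1.5999368 ,  0.0211873 ,
        1.02110929, -0.11283036]), 'dq': array([ 0.00066281, -0.00202018,  0.00078832, -0.00217684, -0.0001757 ,
        0.00027025,  0.00044525]), 'effort': array([ 6.00351588e-03, -9.28489351e+01,  1.98515877e+00, -3.70530617e+01,
        1.82421418e-02,  5.33716375e-03, -2.83208755e-05]), 'tcp_pos': array([ 6.24697178e-01, -3.71273199e-05,  2.30768595e-01]), 'eef_rot': array([-3.14053943e+00,  6.39496577e-05,  1.57073761e+00]), 'contact_force': array([-0.40200024,  0.71514517, -0.14070665]), 'torque': array([ 0.04594444, -0.01306365,  0.04192713]), 'finger_force': 0.0, 'gripper_width': 0.08520936166676177}
```

View pics/scene0.png

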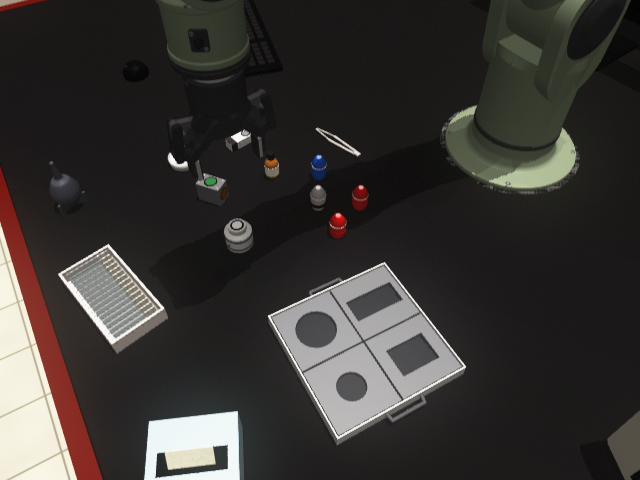

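View pics/side0.png

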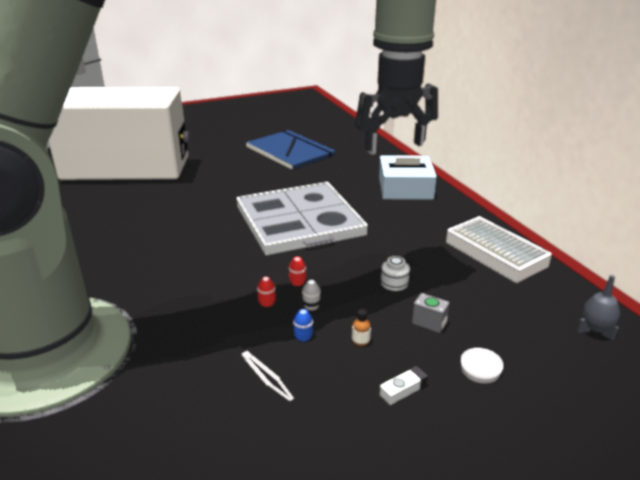

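The scene view shows the silver objective at (318,197), the coupler at (238,235), the cube at (212,189) and the slider at (238,140). The oil bottle is at (271,167) and the Petri dish at (178,160). Cut-outs: coupler (316,329), slider (374,301), objective (351,386), cube (413,353). In the side view the objective is at (311,294), and the blue and red ones are look-alikes.

```bash
cat > h.py <<'E'
from rig import *
import numpy as np, cv2
from scipy.optimize import minimize
from scipy.spatial.transform import Rotation as R
def proj(c,P):
    v=(np.asarray(P)-c["position"])@R.from_euler("xyz",c["attitude"]).as_matrix()
    p=v@np.array(c["K"]).T; return p[:,:2]/p[:,2:]
def unproj(c,uv,z):
    d=R.from_euler("xyz",c["attitude"]).as_matrix()@np.linalg.solve(c["K"],[*uv,1]); p=c["position"]
    return p+d*(z-p[2])/d[2]
def circ(d,z): 
    a=np.linspace(0,2*np.pi,40); return np.c_[d/2*np.cos(a),d/2*np.sin(a),0*a+z]
def rect(l,w,z): return np.array([[sx*l/2,sy*w/2,z] for sx,sy in((1,1),(-1,1),(-1,-1),(1,-1))])
MOD=dict(objective=[np.r_[circ(.025,0),circ(.03,.006),circ(.03,.036),circ(.014,.05)]],
 coupler=[np.r_[circ(.05,0),circ(.05,.034),circ(.032,.048)]],
 cube=[np.r_[rect(.05,.032,0),rect(.05,.032,.044)]], slider=[np.r_[rect(.07,.024,0),rect(.07,.024,.02)]],
 oil=[np.r_[circ(.028,0),circ(.028,.04),circ(.012,.062)]], petri=[np.r_[circ(.062,0),circ(.062,.016)]],
 nest_objective=[circ(.046,.013),circ(.046,.021)],nest_coupler=[circ(.066,.013),circ(.066,.021)],
 nest_cube=[rect(.066,.048,.013),rect(.066,.048,.021)],nest_slider=[rect(.086,.04,.013),rect(.086,.04,.021)])
S=8
def sil(name,c,x,y,t,off=0):
    M=np.full((480*2,640*2),255,np.uint8)
    for P in MOD[name]:
        Q=P@R.from_euler("z",t).as_matrix().T+[x,y,off]
        h=cv2.convexHull((proj(c,Q)).astype(np.float32))
        m=np.zeros_like(M); cv2.fillConvexPoly(m,np.round((h*2+.5)*256).astype(np.int32),255,cv2.LINE_AA,8); M&=m
    return cv2.resize(M,(640,480),interpolation=cv2.INTER_AREA)/255.
def fit(name,views,x0,off=0):
    """views: list of (cam,mask); returns x,y,yaw,cost"""
    f=lambda p:sum(np.abs(sil(name,c,p[0],p[1],p[2],off)-m).sum()/m.sum() for c,m in views)/len(views)
    best=None
    rot=name.split("_")[-1] in("cube","slider")
    for t in (np.arange(0,np.pi,np.pi/6) if rot else [0]):
        r=minimize(f,[*x0,t],method="Nelder-Mead",options=dict(initial_simplex=[[*x0,t],[x0[0]+.01,x0[1],t],[x0[0],x0[1]+.01,t],[*x0,t+(.3 if rot else 0)]],maxiter=150))
        if best is None or r.fun<best.fun: best=r
    return best.x,best.fun
def nearest(name,cam,uv):
    L=[d for d in regions_of(name,cam) if np.hypot(*(np.array(d["box"][:2])-uv))<14]
    return L[0]["region"].astype(float) if L else None
E
cat > m.py <<'E'
from h import *
A=capture("scene");B=capture("side")
px=dict(objective=((318,197),(311,294)),coupler=((238,235),(395,273)),cube=((212,189),(431,312)),slider=((238,140),(403,386)),oil=((271,167),(361,328)),petri=((178,160),(482,365)))
for n,(a,b) in px.items():
    V=[(c,nearest(n,s,u)) for c,s,u in((A,"scene",a),(B,"side",b))]; V=[v for v in V if v[1] is not None]
    x0=np.mean([unproj(c,uv,.02)[:2] for c,uv in ((A,a),(B,b))],0)
    print(n,[int(v[1].sum()) for v in V],[np.round(fit(n,[v],x0)[0],4) for v in V],*[np.round(q,4) for q in fit(n,V,x0)])
nx=dict(objective=(351,386),coupler=(316,329),cube=(413,353),slider=(374,301))
for n,u in nx.items():
    V=[]
    x0=unproj(A,u,.013)[:2]
    for c in (A,B):
        g=cv2.cvtColor(c["pixels"],cv2.COLOR_RGB2GRAY); s=proj(c,[[*x0,.013]])[0]
        k,l=cv2.connectedComponents((g<(g[int(s[1]),int(s[0])]+45)).astype(np.uint8),connectivity=4); m=l==l[int(s[1]),int(s[0])]
        V.append((c,m.astype(float)))
    n="nest_"+n
    print(n,[int(v[1].sum()) for v in V],[np.round(fit(n,[v],x0)[0],4) for v in V],*[np.round(q,4) for q in fit(n,V,x0)])
E
python3 m.py
```

```text
objective [298, 445] [array([ 0.4412, -0.0608,  0.    ]), array([ 0.441 , -0.0622,  0.    ])] [ 0.4412 -0.0615  0.    ] 0.1443
coupler [801, 792] [array([ 0.612 , -0.0556,  0.    ]), array([ 0.612 , -0.0561,  0.    ])] [ 0.612  -0.0558  0.    ] 0.0579
cube [760, 976] [array([ 0.6059, -0.1842,  2.1705]), array([ 0.6074, -0.1843,  2.3561])] [ 0.6064 -0.1843 -0.8595] 0.1262
slider [354, 1019] [array([ 0.4871, -0.3041,  0.2951]), array([ 0.4873, -0.302 ,  0.1919])] [ 0.4874 -0.3022  3.347 ] 0.2609
oil [328, 510] [array([ 0.4769, -0.1836,  0.    ]), array([ 0.4793, -0.1793,  0.    ])] [ 0.4778 -0.1816  0.    ] 0.1778
petri [1151] [array([ 0.6193, -0.3096,  0.    ])] [ 0.6193 -0.3096  0.    ] 0.1041
nest_objective [714, 109] [array([0.5932, 0.2909, 0.    ]), array([0.5962, 0.2962, 0.    ])] [0.594  0.2923 0.    ] 0.1927
nest_coupler [1176, 302] [array([0.5888, 0.1814, 0.    ]), array([0.5918, 0.187 , 0.    ])] [0.5897 0.1834 0.    ] 0.1485
nest_cube [1219, 244] [array([ 0.4838,  0.295 , -0.0333]), array([ 0.4866,  0.3002, -0.0022])] [ 0.4852  0.2962 -0.043 ] 0.1703
nest_slider [1063, 324] [array([0.4799, 0.1857, 3.1133]), array([0.4826, 0.1907, 3.1348])] [0.481  0.1871 3.0969] 0.1902
```

Request:
send_rows --plan '[[[-0.056, -0.013, 0.03], 0, 1], [[-0.056, -0.013, 0.03], 0, 1], [[-0.056, -0.013, 0.03], 0, 1]]' --grip_force 40

```text
time_s: 1.18
tcp_pos: [0.612, -0.056, 0.2014]
eef_rot: [-3.141, -0.0, 1.57]
contact_force: [0.3, 0.7, 0.6]
gripper_width: 0.0852
finger_force: 0.0
```

```bash
cat >> h.py <<'E'
def to(x,y,z,closeyaw):
    """tool shift & turn (deg) to reach world x,y,z with closing line at world angle closeyaw"""
    o=get_obs(); Rm=R.from_euler("xyz",o["eef_rot"]).as_matrix()
    s=Rm.T@(np.array([x,y,z])-o["tcp_pos"])
    a=np.arctan2(Rm[1,1],Rm[0,1]); d=(closeyaw-a+np.pi/2)%np.pi-np.pi/2
    print("tcp",np.round(o["tcp_pos"],4),"shift",np.round(s,4),"turn",round(-np.degrees(d),1),"q7",round(o["q"][6],2),"w",round(o["gripper_width"],4),"t",o["time_s"])
def wfit(n,x0,off=0):
    c=capture("wrist"); L=regions_of(n,"wrist")
    u=proj(c,[[*x0,.02+off]])[0]; L=[d for d in L if np.hypot(*(np.array(d["box"][:2])-u))<60]
    m=L[0]["region"].astype(float); r=fit(n,[(c,m)],x0,off); print(n,int(m.sum()),np.round(r[0],4),round(r[1],3)); return c
E
python3 - <<'E'
from h import *
A=capture("scene")
for n,u in dict(red1=(338,225),red2=(360,197),blue=(319,166)).items(): print(n,unproj(A,u,.022).round(3))
c=wfit("coupler",[.612,-.056]); cv2.imwrite("pics/w1.png",c["pixels"][:,:,::-1])
to(.612,-.056,.007,0)
E
```

```text
red1 [0.445 0.019 0.022]
red2 [ 0.372 -0.019  0.022]
blue [ 0.395 -0.133  0.022]
coupler 3003 [ 0.6105 -0.0541  0.    ] 0.036
tcp [ 0.6125 -0.0549  0.2018] shift [-0.0012 -0.0006  0.1948] turn 0.1 q7 -0.02 w 0.0852 t 1.325
```

View pics/w1.png

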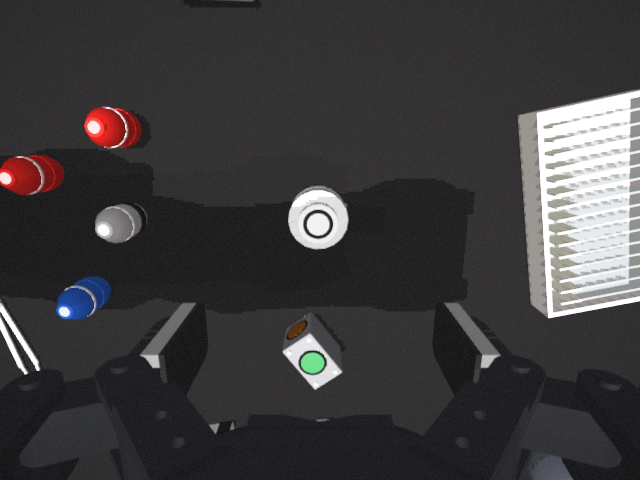

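The wrist view shows the coupler centred between the fingers at (318,218) and the cube at (313,350). The objective is at (120,223) among its look-alikes. The fits agree to 2 mm, so I'm descending.

Request:
send_rows --plan '[[[-0.001, -0.001, 0.06], 0, 1], [[-0.001, -0.001, 0.12], 0, 1], [[-0.001, -0.001, 0.16], 0, 1], [[-0.001, -0.001, 0.18], 0, 1], [[-0.001, -0.001, 0.194], 0, 1], [[-0.001, -0.001, 0.194], 0, 1], [[-0.001, -0.001, 0.194], 0, 0.3], [[-0.001, -0.001, 0.194], 0, 0.3], [[-0.001, -0.001, 0.194], 0, 0.3], [[-0.001, -0.001, 0.194], 0, 0.3]]' --grip_force 40

```text
time_s: 2.58
tcp_pos: [0.6116, -0.0571, 0.0086]
eef_rot: [3.14, 0.0, 1.571]
contact_force: [-2.9, 0.5, 11.8]
gripper_width: 0.0485
finger_force: 39.5
```

Request:
send_rows --plan '[[[0, 0, 0], 0, 0.3], [[0, 0, 0], 0, 0.3]]'

```text
time_s: 2.82
tcp_pos: [0.6116, -0.057, 0.0086]
eef_rot: [3.14, 0.0, 1.571]
contact_force: [-2.9, -0.3, 12.1]
gripper_width: 0.0487
finger_force: 39.5
```

Request:
send_rows --plan '[[[0, 0, -0.03], 0, 0.3], [[0, 0, -0.09], 0, 0.3], [[0, 0, -0.12], 0, 0.3], [[0.05, -0.01, -0.12], 0, 0.3], [[0.1, -0.02, -0.12], 0, 0.3], [[0.15, -0.022, -0.12], 0, 0.3], [[0.2, -0.022, -0.12], 0, 0.3], [[0.238, -0.022, -0.12], 0, 0.3], [[0.238, -0.022, -0.12], 0, 0.3], [[0.238, -0.022, -0.12], 0, 0.3]]'

```text
time_s: 4.08
tcp_pos: [0.5891, 0.1802, 0.1275]
eef_rot: [3.141, 0.0, 1.57]
contact_force: [0.3, -0.3, -1.3]
gripper_width: 0.0484
finger_force: 42.3
```

Run:
```python
from h import *
c=capture("wrist"); cv2.imwrite("pics/w2.png",c["pixels"][:,:,::-1])
for n,x in dict(objective=(.594,.292),coupler=(.589,.182),cube=(.484,.296),slider=(.48,.187)).items(): print(n,proj(c,[[*x,.013]])[0].round())
to(.589,.182,.03,0)
```

```text
objective [328.  63.]
coupler [320. 236.]
cube [149.  56.]
slider [162. 229.]
tcp [0.5892 0.1797 0.1275] shift [ 0.0023 -0.0002  0.0975] turn -0.1 q7 -0.42 w 0.0485 t 4.125
```

View pics/w2.png

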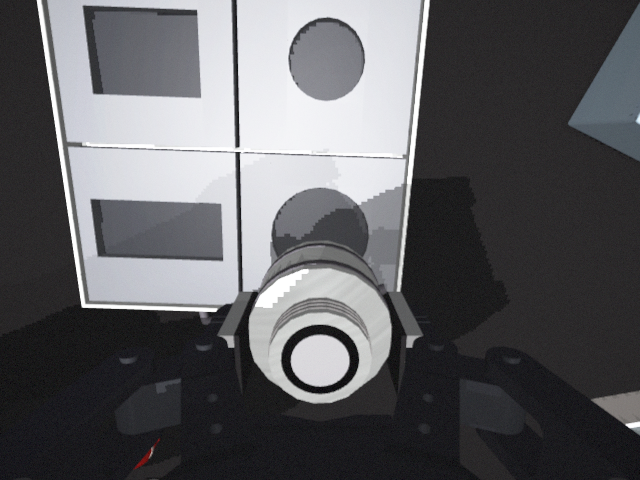

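The view shows the coupler upright in the grip and the cut-outs at (327,59), (320,235), (146,52) and (157,230). That is within about 5 px of where I projected them.

Request:
send_rows --plan '[[[0.003, 0, 0.04], 0, 0.3], [[0.003, 0, 0.075], 0, 0.3], [[0.003, 0, 0.09], 0, 0.3], [[0.003, 0, 0.097], 0, 0.3], [[0.003, 0, 0.101], 0, 0.3], [[0.003, 0, 0.103], 0, 0.3], [[0.003, 0, 0.104], 0, 0.3], [[0.003, 0, 0.105], 0, 0.3], [[0.003, 0, 0.105], 0, 0.3]]'

```text
time_s: 5.25
tcp_pos: [0.589, 0.184, 0.0224]
eef_rot: [3.142, -0.0, 1.571]
contact_force: [0.7, 0.0, -1.3]
gripper_width: 0.0487
finger_force: 42.3
```

Request:
send_rows --plan '[[[0, 0, 0.001], 0, 0.3], [[0, 0, 0.001], 0, 0.3], [[0, 0, 0.0015], 0, 0.3], [[0, 0, 0.0015], 0, 0.3]]'

```text
time_s: 5.75
tcp_pos: [0.5891, 0.184, 0.0216]
eef_rot: [3.141, -0.0, 1.571]
contact_force: [-5.7, -2.2, 13.3]
gripper_width: 0.0484
finger_force: 43.8
```

Request:
send_rows --plan '[[[0, 0, 0.0008], 0, 0.8], [[0, 0, 0.0008], 0, 0.9], [[0, 0, 0.0008], 0, 1], [[0, 0, -0.02], 0, 1], [[0, 0, -0.06], 0, 1], [[0, 0, -0.11], 0, 1], [[-0.06, 0.005, -0.16], 0, 1], [[-0.12, 0.01, -0.18], 0, 1], [[-0.18, 0.015, -0.18], 0, 1], [[-0.24, 0.018, -0.18], 0, 1]]'

```text
time_s: 7.0
tcp_pos: [0.6067, -0.0479, 0.203]
eef_rot: [3.139, -0.0, 1.571]
contact_force: [1.2, 0.4, -0.2]
gripper_width: 0.0859
finger_force: 0.0
```

Request:
send_rows --plan '[[[-0.06, 0, 0], 0, 1], [[-0.12, 0, 0], 0, 1], [[-0.128, 0, 0], 0, 1], [[-0.128, 0, 0], 0, 1]]'

```text
time_s: 7.5
tcp_pos: [0.6064, -0.1741, 0.2016]
eef_rot: [3.141, -0.0, 1.57]
contact_force: [-0.1, 1.1, -0.2]
gripper_width: 0.0854
finger_force: 0.0
```

Run:
```python
from h import *
c=wfit("cube",[.606,-.184]); cv2.imwrite("pics/w3.png",c["pixels"][:,:,::-1])
s=capture("scene"); cv2.imwrite("pics/s3.png",s["pixels"][:,:,::-1])
to(.606,-.184,.01,.71)
```

```text
cube 2764 [ 0.6054 -0.1823 -0.956 ] 0.059
tcp [ 0.6067 -0.1722  0.2012] shift [-0.0119 -0.0008  0.1911] turn -40.6 q7 0.19 w 0.0859 t 7.65
```

View pics/w3.png

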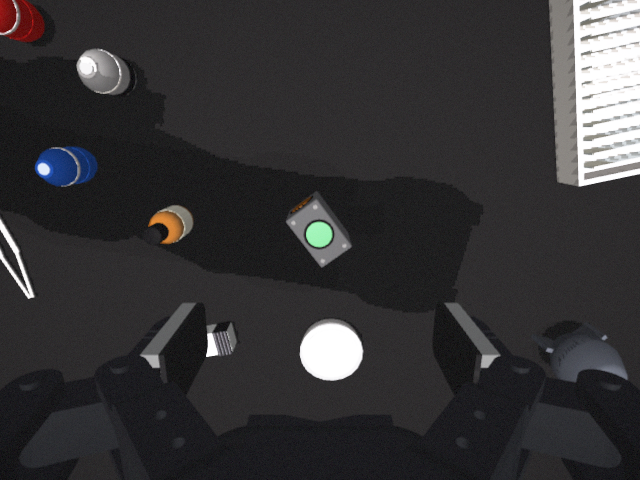

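View pics/s3.png

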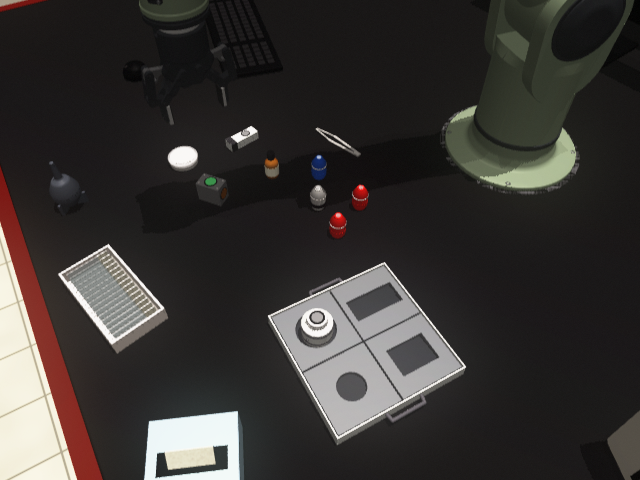

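The wrist view shows the cube at (319,232) with its long edge at about -54.5°. The scene view shows the coupler seated in its nest at (317,325).

Request:
send_rows --plan '[[[-0.011, -0.001, 0.04], -10, 1], [[-0.011, -0.001, 0.09], -20, 1], [[-0.011, -0.001, 0.12], -30, 1], [[-0.011, -0.001, 0.13], -35.5, 1], [[-0.011, -0.001, 0.16], -35.5, 1], [[-0.011, -0.001, 0.18], -35.5, 1], [[-0.011, -0.001, 0.19], -35.5, 1], [[-0.011, -0.001, 0.19], -35.5, 1], [[-0.011, -0.001, 0.19], -35.5, 0.1], [[-0.011, -0.001, 0.19], -35.5, 0.1]]'

```text
time_s: 8.9
tcp_pos: [0.6058, -0.1851, 0.0114]
eef_rot: [3.141, 0.001, 2.19]
contact_force: [-0.5, 0.8, 1.0]
gripper_width: 0.0518
finger_force: 0.0
```

Request:
send_rows --plan '[[[0, 0, 0], 0, 0.1], [[0, 0, 0], 0, 0.1], [[0, 0, 0], 0, 0.1], [[0, 0, 0], 0, 0.1], [[0, 0, 0], 0, 0.1]]'

```text
time_s: 9.52
tcp_pos: [0.6058, -0.185, 0.0113]
eef_rot: [3.141, 0.001, 2.19]
contact_force: [-0.5, -0.5, 5.6]
gripper_width: 0.0317
finger_force: 40.3
```

Request:
send_rows --plan '[[[0, 0, -0.03], 0, 0.1], [[0, 0, -0.08], 0, 0.1], [[0, 0, -0.13], 0, 0.1], [[0, 0, -0.13], 0, 0.1]]'

```text
time_s: 10.02
tcp_pos: [0.6072, -0.1855, 0.1446]
eef_rot: [3.138, 0.005, 2.19]
contact_force: [-0.3, 0.4, -1.8]
gripper_width: 0.0314
finger_force: 40.2
```

Run:
```python
from h import *
to(.4845,.2965,.143,np.pi/2-.03)
```

```text
tcp [ 0.6072 -0.1855  0.1446] shift [4.637e-01 1.798e-01 1.000e-04] turn -52.8 q7 0.72 w 0.0314 t 10.025
```

Request:
send_rows --plan '[[[0.05, 0.02, 0], -6, 0.1], [[0.1, 0.04, 0], -12, 0.1], [[0.15, 0.06, 0], -18, 0.1], [[0.2, 0.08, 0], -24, 0.1], [[0.25, 0.1, 0], -30, 0.1], [[0.3, 0.12, 0], -36, 0.1], [[0.35, 0.14, 0], -42, 0.1], [[0.4, 0.155, 0], -48, 0.1], [[0.44, 0.17, 0], -53, 0.1], [[0.464, 0.18, 0], -53, 0.1]]'

```text
time_s: 11.28
tcp_pos: [0.4811, 0.2993, 0.1398]
eef_rot: [3.141, -0.001, 3.119]
contact_force: [-0.1, -0.4, -0.6]
gripper_width: 0.0316
finger_force: 40.1
```

Request:
send_rows --plan '[[[0, 0, 0], 0, 0.1], [[0, 0, 0], 0, 0.1]]'

```text
time_s: 11.52
tcp_pos: [0.4825, 0.2965, 0.1401]
eef_rot: [-3.141, -0.001, 3.115]
contact_force: [-0.1, -0.9, -1.2]
gripper_width: 0.0316
finger_force: 40.1
```

Run:
```python
from h import *
c=capture("wrist"); cv2.imwrite("pics/w4.png",c["pixels"][:,:,::-1])
x0=(.4845,.2965); print(proj(c,[[*x0,.013],[.594,.292,.013],[.48,.187,.013]]).round())
to(*x0,.0243,np.pi/2-.03)
```

```text
[[319. 236.]
 [317. 367.]
 [169. 234.]]
tcp [0.4827 0.2962 0.1402] shift [-0.0018  0.0004  0.1159] turn 0.2 q7 0.61 w 0.0316 t 11.575
```

View pics/w4.png

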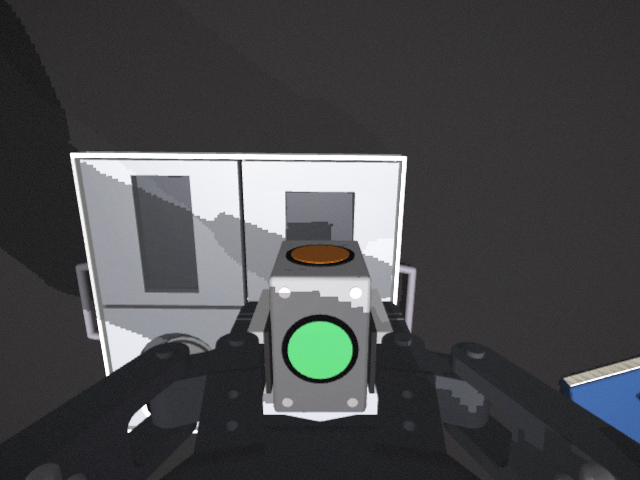

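The cut-out at columns 286–354 is centred under the cube and the axes are aligned. I'm lowering it.

Request:
send_rows --plan '[[[-0.002, 0, 0.04], 0, 0.1], [[-0.002, 0, 0.08], 0, 0.1], [[-0.002, 0, 0.1], 0, 0.1], [[-0.002, 0, 0.108], 0, 0.1], [[-0.002, 0, 0.112], 0, 0.1], [[-0.002, 0, 0.114], 0, 0.1], [[-0.002, 0, 0.115], 0, 0.1], [[-0.002, 0, 0.116], 0, 0.1], [[-0.002, 0, 0.116], 0, 0.1]]'

```text
time_s: 12.7
tcp_pos: [0.4846, 0.2973, 0.0248]
eef_rot: [3.142, 0.0, 3.115]
contact_force: [-0.2, -0.6, -1.2]
gripper_width: 0.0317
finger_force: 40.1
```

Request:
send_rows --plan '[[[0, 0, 0.0005], 0, 0.1], [[0, 0, 0.001], 0, 0.1], [[0, 0, 0.001], 0, 0.1]]'

```text
time_s: 13.08
tcp_pos: [0.4846, 0.2974, 0.0242]
eef_rot: [-3.142, 0.0, 3.115]
contact_force: [-2.1, -2.5, 12.0]
gripper_width: 0.032
finger_force: 41.8
```

Request:
send_rows --plan '[[[0, 0, 0], 0, 0.5], [[0, 0, 0], 0, 0.6], [[0, 0, 0], 0, 0.65], [[0, 0, -0.02], 0, 0.65], [[0, 0, -0.07], 0, 0.65], [[0, -0.02, -0.13], 0, 1], [[0, -0.06, -0.17], 0, 1], [[0, -0.12, -0.175], 0, 1], [[0, -0.18, -0.175], 0, 1], [[0, -0.24, -0.175], 0, 1]]'

```text
time_s: 14.32
tcp_pos: [0.478, 0.0556, 0.2002]
eef_rot: [-3.142, 0.002, 3.116]
contact_force: [2.5, 0.7, 0.1]
gripper_width: 0.085
finger_force: 0.0
```

Request:
send_rows --plan '[[[0, -0.06, 0], 0, 1], [[0, -0.12, 0], 0, 1], [[0, -0.18, 0], 0, 1], [[0, -0.24, 0], 0, 1], [[0, -0.3, 0], 0, 1], [[0, -0.36, 0], 0, 1], [[0, -0.36, 0], 0, 1], [[0, -0.36, 0], 0, 1]]'

```text
time_s: 15.32
tcp_pos: [0.4688, -0.3021, 0.1995]
eef_rot: [3.141, 0.001, 3.115]
contact_force: [1.1, -0.4, -0.1]
gripper_width: 0.0856
finger_force: 0.0
```

Run:
```python
from h import *
c=wfit("slider",[.487,-.303]); cv2.imwrite("pics/w5.png",c["pixels"][:,:,::-1])
s=capture("scene"); cv2.imwrite("pics/s5.png",s["pixels"][:,:,::-1])
to(.487,-.303,.01,np.pi/2+.2)
```

```text
slider 2186 [ 0.4862 -0.3008  3.3147] 0.069
tcp [ 0.4692 -0.3014  0.1992] shift [-0.0178 -0.0012  0.1893] turn -12.9 q7 1.84 w 0.0852 t 15.475
```

View pics/w5.png

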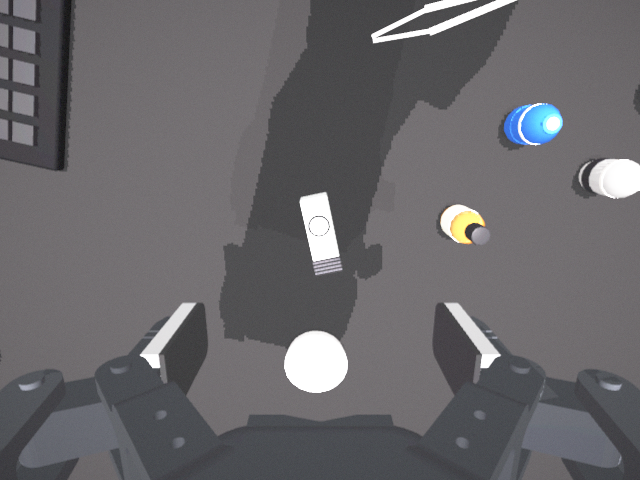

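View pics/s5.png

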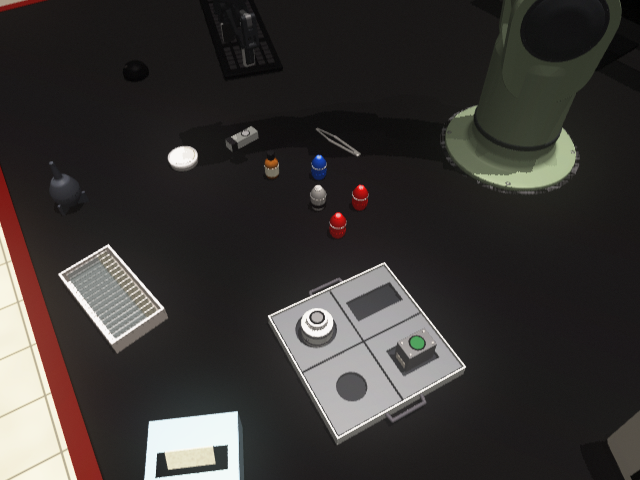

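The wrist view shows the slider at (320,233), nearly vertical in the picture. The scene view shows the cube seated at (415,348) and the oil bottle and Petri dish untouched.

Request:
send_rows --plan '[[[-0.017, -0.001, 0.04], -6, 1], [[-0.017, -0.001, 0.09], -11.5, 1], [[-0.017, -0.001, 0.13], -11.5, 0.7], [[-0.017, -0.001, 0.16], -11.5, 0.7], [[-0.017, -0.001, 0.18], -11.5, 0.7], [[-0.017, -0.001, 0.1885], -11.5, 0.7], [[-0.017, -0.001, 0.1885], -11.5, 0.7], [[-0.017, -0.001, 0.1885], -11.5, 0.05], [[-0.017, -0.001, 0.1885], -11.5, 0.05], [[-0.017, -0.001, 0.1885], -11.5, 0.05]]'

```text
time_s: 16.73
tcp_pos: [0.4861, -0.3042, 0.0111]
eef_rot: [-3.141, 0.001, -2.967]
contact_force: [-2.0, 1.0, 10.3]
gripper_width: 0.0225
finger_force: 39.1
```

Request:
send_rows --plan '[[[0, 0, 0], 0, 0.05], [[0, 0, 0], 0, 0.05], [[0, 0, 0], 0, 0.05], [[0, 0, 0], 0, 0.05]]'

```text
time_s: 17.23
tcp_pos: [0.4861, -0.3042, 0.0111]
eef_rot: [-3.141, 0.001, -2.967]
contact_force: [-1.8, 1.4, 9.6]
gripper_width: 0.0227
finger_force: 39.1
```

Request:
send_rows --plan '[[[0, 0, -0.03], 0, 0.05], [[0, 0, -0.08], 0, 0.05], [[0, 0, -0.13], 0, 0.05], [[0, 0, -0.13], 0, 0.05]]'

```text
time_s: 17.73
tcp_pos: [0.4874, -0.305, 0.144]
eef_rot: [-3.137, 0.005, -2.968]
contact_force: [0.4, -0.5, -1.8]
gripper_width: 0.0228
finger_force: 40.2
```

Run:
```python
from h import *
to(.48,.185,.141,np.pi/2-.03)
```

```text
tcp [ 0.4874 -0.305   0.144 ] shift [-0.0776  0.4838  0.0014] turn 11.7 q7 1.96 w 0.0228 t 17.725
```

Request:
send_rows --plan '[[[-0.008, 0.05, 0], 2, 0.05], [[-0.016, 0.1, 0], 4, 0.05], [[-0.024, 0.15, 0], 6, 0.05], [[-0.032, 0.2, 0], 8, 0.05], [[-0.04, 0.25, 0], 10, 0.05], [[-0.048, 0.3, 0], 11.7, 0.05], [[-0.056, 0.35, 0], 11.7, 0.05], [[-0.064, 0.4, 0], 11.7, 0.05], [[-0.072, 0.45, 0], 11.7, 0.05], [[-0.078, 0.484, 0], 11.7, 0.05]]'

```text
time_s: 18.98
tcp_pos: [0.4778, 0.1885, 0.1397]
eef_rot: [3.141, -0.001, 3.114]
contact_force: [0.4, -0.6, -1.1]
gripper_width: 0.0228
finger_force: 40.2
```

Request:
send_rows --plan '[[[0, 0, 0], 0, 0.05], [[0, 0, 0], 0, 0.05]]'

```text
time_s: 19.23
tcp_pos: [0.4783, 0.1854, 0.1397]
eef_rot: [-3.141, -0.001, 3.112]
contact_force: [0.8, -0.8, -1.8]
gripper_width: 0.0227
finger_force: 40.2
```

Run:
```python
from h import *
c=capture("wrist"); cv2.imwrite("pics/w6.png",c["pixels"][:,:,::-1])
x0=(.48,.185); print(proj(c,[[*x0,.013],[.4845,.297,.057]]).round())
to(*x0,.0241,np.pi/2-.03)
```

```text
[[318. 235.]
 [500. 255.]]
tcp [0.4785 0.1851 0.1398] shift [-1.600e-03  1.000e-04  1.157e-01] turn -0.0 q7 0.81 w 0.0227 t 19.275
```

View pics/w6.png

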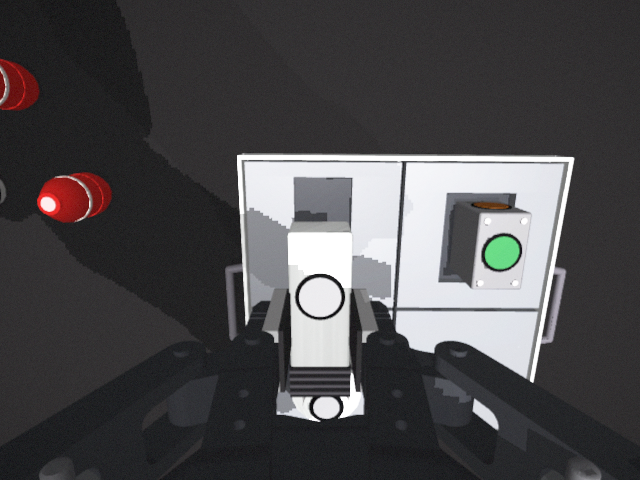

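The view shows the slider over its cut-out at columns 294–352, aligned with it. I'll shift 2 mm in y and lower it.

Request:
send_rows --plan '[[[-0.002, 0.002, 0.04], 0, 0.05], [[-0.002, 0.002, 0.08], 0, 0.05], [[-0.002, 0.002, 0.1], 0, 0.05], [[-0.002, 0.002, 0.108], 0, 0.05], [[-0.002, 0.002, 0.112], 0, 0.05], [[-0.002, 0.002, 0.114], 0, 0.05], [[-0.002, 0.002, 0.115], 0, 0.05], [[-0.002, 0.002, 0.116], 0, 0.05], [[-0.002, 0.002, 0.1165], 0, 0.05], [[-0.002, 0.002, 0.117], 0, 0.05]]'

```text
time_s: 20.52
tcp_pos: [0.4808, 0.1883, 0.024]
eef_rot: [-3.142, 0.001, 3.112]
contact_force: [-7.6, -2.3, 29.2]
gripper_width: 0.0225
finger_force: 43.6
```

Request:
send_rows --plan '[[[0, 0, 0], 0, 0.05]]'

```text
time_s: 20.65
tcp_pos: [0.4808, 0.1883, 0.024]
eef_rot: [-3.141, 0.001, 3.112]
contact_force: [-4.8, -1.1, 20.3]
gripper_width: 0.0225
finger_force: 42.6
```

Request:
send_rows --plan '[[[0, 0, -0.0005], 0, 0.4], [[0, 0, -0.001], 0, 0.45], [[0, 0, -0.001], 0, 0.5], [[0, 0, -0.02], 0, 0.5], [[0, 0, -0.07], 0, 0.5], [[0, -0.02, -0.13], 8, 0.65], [[0.01, -0.07, -0.175], 17, 0.65], [[0.015, -0.13, -0.175], 26, 0.65], [[0.025, -0.19, -0.175], 36, 0.65], [[0.032, -0.25, -0.175], 45, 0.65]]'

```text
time_s: 21.9
tcp_pos: [0.4406, -0.0626, 0.1985]
eef_rot: [3.141, 0.001, 2.321]
contact_force: [1.4, -0.9, 0.2]
gripper_width: 0.0555
finger_force: 0.0
```

Request:
send_rows --plan '[[[0, 0, 0], 9, 0.65], [[0, 0, 0], 19, 0.65], [[0, 0, 0], 29, 0.65], [[0, 0, 0], 32, 0.65], [[0, 0, 0], 32, 0.65]]'

```text
time_s: 22.52
tcp_pos: [0.4412, -0.0606, 0.1981]
eef_rot: [-3.141, 0.0, 1.769]
contact_force: [0.3, 0.9, 0.2]
gripper_width: 0.0553
finger_force: 0.0
```

Run:
```python
from h import *
c=wfit("objective",[.4412,-.0615]); cv2.imwrite("pics/w7.png",c["pixels"][:,:,::-1])
s=capture("scene"); cv2.imwrite("pics/s7.png",s["pixels"][:,:,::-1])
to(.4412,-.0610,.01,.2)
```

```text
objective 1183 [ 0.4403 -0.0587  0.    ] 0.066
tcp [ 0.4412 -0.0608  0.1981] shift [-0.0002 -0.      0.1881] turn -0.1 q7 0.18 w 0.0558 t 22.675
```

View pics/w7.png

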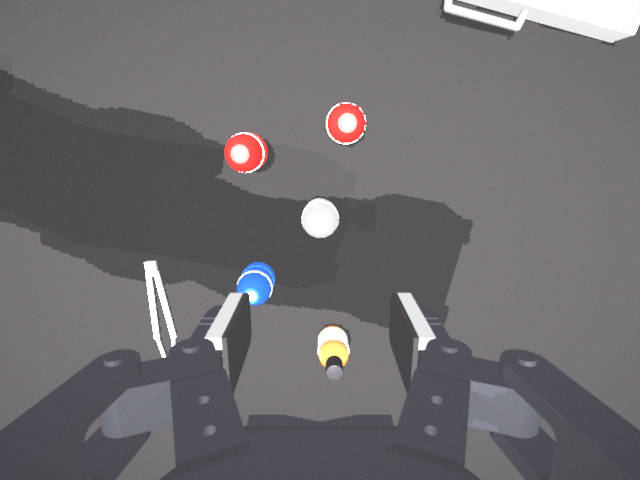

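The silver objective is at (320,218), in line with the fingers, and the neighbours are clear of the closing line.

Request:
send_rows --plan '[[[0, 0, 0.05], 0, 0.65], [[0, 0, 0.1], 0, 0.65], [[0, 0, 0.14], 0, 0.65], [[0, 0, 0.17], 0, 0.65], [[0, 0, 0.185], 0, 0.65], [[0, 0, 0.187], 0, 0.65], [[0, 0, 0.187], 0, 0.65], [[0, 0, 0.187], 0, 0.1], [[0, 0, 0.187], 0, 0.1], [[0, 0, 0.187], 0, 0.1]]'

```text
time_s: 23.92
tcp_pos: [0.4418, -0.0608, 0.0121]
eef_rot: [3.14, 0.0, 1.768]
contact_force: [-2.1, -0.0, 13.0]
gripper_width: 0.0287
finger_force: 38.4
```

Request:
send_rows --plan '[[[0, 0, 0], 0, 0.1], [[0, 0, 0], 0, 0.1], [[0, 0, 0], 0, 0.1]]'

```text
time_s: 24.3
tcp_pos: [0.4417, -0.0608, 0.0121]
eef_rot: [3.14, 0.0, 1.768]
contact_force: [-0.8, 0.4, 13.7]
gripper_width: 0.0286
finger_force: 38.4
```

Request:
send_rows --plan '[[[0, 0, -0.03], 0, 0.1], [[0, 0, -0.08], 0, 0.1], [[0, 0, -0.13], 0, 0.1], [[0, 0, -0.13], 0, 0.1]]'

```text
time_s: 24.8
tcp_pos: [0.4429, -0.0609, 0.1446]
eef_rot: [3.135, 0.001, 1.768]
contact_force: [-0.2, -0.5, -1.6]
gripper_width: 0.0287
finger_force: 40.6
```

Run:
```python
from h import *
to(.594,.292,.142,.2)
```

```text
tcp [ 0.4429 -0.0609  0.1446] shift [0.3166 0.2172 0.0034] turn -0.2 q7 0.17 w 0.0287 t 24.8
```

Request:
send_rows --plan '[[[0.04, 0.028, 0], 2, 0.1], [[0.08, 0.055, 0], 4, 0.1], [[0.12, 0.083, 0], 6, 0.1], [[0.16, 0.11, 0], 8, 0.1], [[0.2, 0.138, 0], 10, 0.1], [[0.24, 0.165, 0], 11, 0.1], [[0.28, 0.192, 0], 11, 0.1], [[0.317, 0.217, 0], 11, 0.1], [[0.317, 0.217, 0], 11, 0.1], [[0.317, 0.217, 0], 11, 0.1]]'

```text
time_s: 26.05
tcp_pos: [0.5914, 0.2919, 0.1402]
eef_rot: [-3.14, 0.001, 1.576]
contact_force: [-0.2, 0.1, -0.5]
gripper_width: 0.0286
finger_force: 40.5
```

Run:
```python
from h import *
c=capture("wrist"); cv2.imwrite("pics/w8.png",c["pixels"][:,:,::-1])
x0=(.594,.292); print(proj(c,[[*x0,.013],[*x0,.021]]).round())
to(*x0,.0251,0)
```

```text
[[324. 233.]
 [324. 236.]]
tcp [0.5916 0.2915 0.1405] shift [0.0006 0.0025 0.1154] turn 0.3 q7 -0.55 w 0.0289 t 26.1
```

View pics/w8.png

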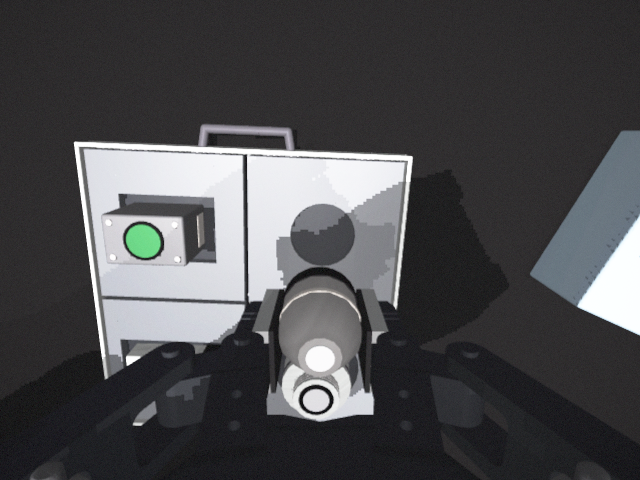

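The cut-out centre at (323,236) matches the projection. I'm lowering the objective.

Request:
send_rows --plan '[[[0.001, 0.002, 0.04], 0, 0.1], [[0.001, 0.002, 0.08], 0, 0.1], [[0.001, 0.002, 0.1], 0, 0.1], [[0.001, 0.002, 0.108], 0, 0.1], [[0.001, 0.002, 0.112], 0, 0.1], [[0.001, 0.002, 0.114], 0, 0.1], [[0.001, 0.002, 0.115], 0, 0.1], [[0.001, 0.002, 0.116], 0, 0.1], [[0.001, 0.002, 0.116], 0, 0.1]]'

```text
time_s: 27.22
tcp_pos: [0.594, 0.2937, 0.0253]
eef_rot: [3.141, -0.0, 1.576]
contact_force: [0.2, 0.3, 0.2]
gripper_width: 0.0293
finger_force: 40.5
```

Request:
send_rows --plan '[[[0, 0, 0.0005], 0, 0.1], [[0, 0, 0.001], 0, 0.1], [[0, 0, 0.001], 0, 0.1]]'

```text
time_s: 27.6
tcp_pos: [0.594, 0.2937, 0.0251]
eef_rot: [3.141, -0.0, 1.576]
contact_force: [-5.0, -2.6, 14.0]
gripper_width: 0.0288
finger_force: 42.3
```

Request:
send_rows --plan '[[[0, 0, 0], 0, 0.45], [[0, 0, 0], 0, 0.5], [[0, 0, 0], 0, 0.5], [[0, 0, -0.02], 0, 0.5], [[0, 0, -0.06], 0, 0.5], [[0, 0, -0.11], 0, 0.5], [[-0.06, 0, -0.16], 0, 0.5], [[-0.12, 0, -0.2], 0, 0.5], [[-0.12, 0, -0.2], 0, 0.5], [[-0.12, 0, -0.2], 0, 0.5]]'

```text
time_s: 28.85
tcp_pos: [0.5952, 0.1725, 0.2261]
eef_rot: [3.139, -0.001, 1.574]
contact_force: [0.1, -0.1, -0.6]
gripper_width: 0.0428
finger_force: 0.0
```

Request:
send_rows --plan '[[[-0.06, 0, 0], 0, 0.5], [[-0.12, 0, 0], 0, 0.5], [[-0.18, 0, 0], 0, 0.5], [[-0.24, 0, 0], 0, 0.5], [[-0.3, 0, 0], 0, 0.5], [[-0.36, 0, 0], 0, 0.5], [[-0.36, 0, 0], 0, 0.5]]'

```text
time_s: 29.72
tcp_pos: [0.5958, -0.1901, 0.2232]
eef_rot: [-3.14, 0.001, 1.571]
contact_force: [-0.8, 0.9, -0.1]
gripper_width: 0.0429
finger_force: 0.0
```

Run:
```python
from h import *
s=capture("scene"); a=s["pixels"][240:450,250:480]; b=s["pixels"][90:300,140:370]
cv2.imwrite("pics/s9.png",cv2.resize(np.hstack([b,a]),(800,365),interpolation=cv2.INTER_CUBIC)[:,:,::-1])
for n,x,y in (("coupler",.589,.184),("cube",.4845,.297),("objective",.594,.293),("slider",.481,.188)):
    u=proj(s,[[x,y,.033]])[0]; m=nearest(n,"scene",u)
    if m is not None: print(n,*[np.round(q,4) for q in fit(n,[(s,m)],[x,y],.013)])
```

```text
coupler [0.59   0.1862 0.    ] 0.0403
cube [0.4831 0.297  0.0201] 0.0662
objective [0.5948 0.2954 0.    ] 0.0644
slider [0.4814 0.1872 3.1385] 0.1408
```

View pics/s9.png

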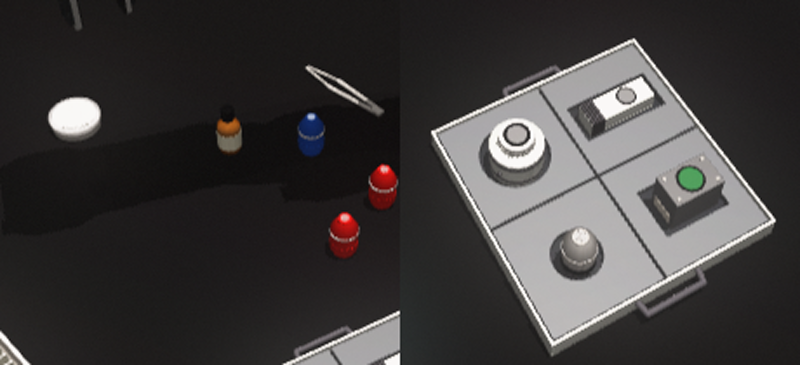

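All four sit upright inside their cut-outs. The oil bottle, the Petri dish and the look-alikes have not moved.

```bash
python3 -c "
from rig import *
print(job_done())"
```

```text
the job is handed in; nothing more can be done
None
```

I put the objective, coupler, cube and slider back upright in their own cut-outs, left the oil bottle and Petri dish where they stood, and handed the job in at about 30 s; no verdict came back.

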